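Knock down the three sprung pins of a frame-corner jig with a palm mallet

TASK

Pin the picture-frame corner that is clamped in the jig: take the palm mallet by its handle and, with a brisk tap of its face straight along the pin's axis, knock the upright middle pin down until it snaps in and stays, then do the same to the two raked pins on either side, in either order. Use a blow rather than a slow push, keep the gripper itself off the jig, and do not shift or tip the bottles, jar and carton. Finally stand the mallet upright on the round grey pad, its head wholly on the pad, and let go.

Things in the scene. Friction and masses are not known exactly. Their poses are not given: they have to be found in the camera images.
- mallet_grip (a point): palm mallet that stands upright on its face on a dark cutting mat (top 4 mm above the bench) among bystanders: middle of its square wooden handle (26x26 mm, from 50 to 116 mm above the face; this point is 84 mm above the face). x and y are the normals of the handle's flats, z points up along the handle. The head below is round, 47 mm across, 50 mm high; whole mallet 116 mm, 0.2 to 0.4 kg.
- mallet: the same mallet: its origin is the centre of the mallet's round flat striking face (44 mm across), at the bottom of the head, coaxial with the handle; z points up along the handle.
- mallet_pad: round grey felt pad fixed flat on the same cutting mat, 90 mm across, 4 mm thick: centre of its underside. Free of other things.
- jig: corner jig fixed on the bench: centre of the underside of its plywood base (190 along x, 240 along y, 12 mm thick). A pale moulding corner lies on it; a dark steel bridge along the jig's y, 85 mm high and 234 mm long at x = +15 mm, carries three steel bushes with the pins at y = +75, 0 and -75 mm.
- pin_mid_head (a point): the middle one of the three pins: centre of the top of its dark steel head (15 mm across, 15 mm long). Its z axis is the pin's axis, pointing up out of the bush; vertical. While up, the head stands 15 mm proud of its round steel bush (28 mm across at the top, bush mouth 105 mm above the bench); driven, it ends 2 mm below the bush mouth.
- pin_left_head (a point): the one on the jig's +y side of the three pins: centre of the top of its dark steel head (15 mm across, 15 mm long). Its z axis is the pin's axis, pointing up out of the bush; it leans 32 degrees from vertical, outward to the jig's +y. While up, the head stands 15 mm proud of its round steel bush (28 mm across at the top, bush mouth 105 mm above the bench); driven, it ends 2 mm below the bush mouth.
- pin_right_head (a point): the one on the jig's -y side of the three pins: centre of the top of its dark steel head (15 mm across, 15 mm long). Its z axis is the pin's axis, pointing up out of the bush; it leans 32 degrees from vertical, outward to the jig's -y. While up, the head stands 15 mm proud of its round steel bush (28 mm across at the top, bush mouth 105 mm above the bench); driven, it ends 2 mm below the bush mouth.
- pin_left (a joint): how far this pin has been driven down into its bush along its own axis, m: 0 = up, 0.017 = fully down and latched. An over-centre spring pushes it up with about 7.5 N at the top, less further down (plus under 2 N of drag), until 0.009, then snaps it the rest of the way down and keeps it there; let go before 0.009 it springs back up, so the blow must carry about 12 mm deep.
- pin_mid (a joint): how far this pin has been driven down into its bush along its own axis, m: 0 = up, 0.017 = fully down and latched. An over-centre spring pushes it up with about 7.5 N at the top, less further down (plus under 2 N of drag), until 0.009, then snaps it the rest of the way down and keeps it there; let go before 0.009 it springs back up, so the blow must carry about 12 mm deep.
- pin_right (a joint): how far this pin has been driven down into its bush along its own axis, m: 0 = up, 0.017 = fully down and latched. An over-centre spring pushes it up with about 7.5 N at the top, less further down (plus under 2 N of drag), until 0.009, then snaps it the rest of the way down and keeps it there; let go before 0.009 it springs back up, so the blow must carry about 12 mm deep.
- glue_bottle: bystander: glue bottle with spout, 44x55x192 mm; centre of its underside. Leave it alone.
- staple_carton: bystander: small carton, 50x50x85 mm; centre of its underside. Leave it alone.
- pigment_jar: bystander: small jar with lid, 44 mm across, 84 mm high; centre of its underside. Leave it alone.
- ink_bottle: bystander: dark dropper bottle, 44 mm across, 110 mm high, behind the jig; centre of its underside. Leave it alone.
Not all that is in view belongs to the job. Of the things that look like the mallet_pad, the smaller one is meant. Leave any yellow look-alike of the mallet alone.

How it is judged (in metres and radians):
On the way, in this order (a step that is already met when the one before it is completed fails the run):
1. both raked pins still up, the middle pin is struck (not yet 8 mm down, mallet faster than 0.06 m/s, its face's centre within 18 mm of the pin's top and its axis within 15 degrees of the pin's) (linear speed of mallet above 0.06 m/s and value of joint each of pin_mid, pin_left, pin_right below 0.008 m and distance between mallet and pin_mid_head below 0.018 m and angle between the z axis of mallet_grip and the z axis of pin_mid_head, either way round below 0.26 rad).
2. the middle pin has snapped down (value of joint pin_mid above 0.0145 m), for 0.1 s.
3. one raked pin is struck likewise, the other still up (((linear speed of mallet above 0.06 m/s and value of joint each of pin_left, pin_right below 0.008 m and distance between mallet and pin_left_head below 0.018 m and angle between the z axis of mallet_grip and the z axis of pin_left_head, either way round below 0.26 rad) or (linear speed of mallet above 0.06 m/s and value of joint each of pin_right, pin_left below 0.008 m and distance between mallet and pin_right_head below 0.018 m and angle between the z axis of mallet_grip and the z axis of pin_right_head, either way round below 0.26 rad))).
4. that raked pin has snapped down (value of joint any of pin_left, pin_right above 0.0145 m), for 0.1 s.
5. the other raked pin is struck likewise (((linear speed of mallet above 0.06 m/s and value of joint pin_left below 0.008 m and distance between mallet and pin_left_head below 0.018 m and angle between the z axis of mallet_grip and the z axis of pin_left_head, either way round below 0.26 rad and value of joint pin_right above 0.0145 m) or (linear speed of mallet above 0.06 m/s and value of joint pin_right below 0.008 m and distance between mallet and pin_right_head below 0.018 m and angle between the z axis of mallet_grip and the z axis of pin_right_head, either way round below 0.26 rad and value of joint pin_left above 0.0145 m))).
6. all three pins are down (value of joint each of pin_left, pin_mid, pin_right above 0.0145 m), for 0.1 s.
At the end, for the whole second after the job is handed in: All three pins are driven at least 14.5 of their 17 mm and stay there; the mallet stands released on the pad, its axis within 22 mm of the pad's centre, its face on the pad (less than 12 mm above the bench) and within 0.1 rad of upright (all of step 6 and horizontal distance between mallet and mallet_pad below 0.022 m and height (world z) of mallet below 0.012 m and angle between mallet_grip's own z axis and vertical below 0.1 rad); the robot touches nothing.
It fails at once if glue bottle with spout shifted more than 25 mm or tipped more than 0.3 rad (distance of glue_bottle from where it was at the start of the episode above 0.025 m or angle between glue_bottle's own z axis and vertical above 0.3 rad).
It fails at once if small carton shifted more than 25 mm or tipped more than 0.3 rad (distance of staple_carton from where it was at the start of the episode above 0.025 m or angle between staple_carton's own z axis and vertical above 0.3 rad).
It fails at once if small jar with lid shifted more than 25 mm or tipped more than 0.3 rad (distance of pigment_jar from where it was at the start of the episode above 0.025 m or angle between pigment_jar's own z axis and vertical above 0.3 rad).
It fails at once if dark dropper bottle shifted more than 25 mm or tipped more than 0.3 rad (distance of ink_bottle from where it was at the start of the episode above 0.025 m or angle between ink_bottle's own z axis and vertical above 0.3 rad).
It fails at once if the gripper or arm touches the jig with more than 3 N (contact force between any of the fingers, the arm and jig above 3 N).
It also fails if it takes over 48 s, if anything falls off the work surface, if the arm or the gripper's body presses on something with over 40 N, if the wrist force passes 120 N, or if a joint passes its speed limit or range.

ROBOT

A 6-joint arm with a two-finger parallel gripper is mounted at the origin on a cart in front of the work surface, level with it; the furniture and walls round the work are solid. World frame = base frame: x ahead of the robot, y to its left, z up, the work surface at z = 0. Lengths are in mm, angles in rad, forces in N, time in s.
With the tool pointing down it reaches from about 300 to 775 mm from the base axis. Payload 14.6 kg.
Tool frame: the origin (TCP) lies between the finger pads; the fingertips stand 22 mm ahead of it and the grasp point (between the pads) lies 3 mm ahead of it (finger_overhang is the distance from the TCP to the fingertips, in mm); z points along the fingers, y is the direction in which the jaws open and shut (so a half turn about z gives the same grasp; the last joint's range is limited). The gripper opens to 94 mm and grips with 3 to 60 N. Pads are 16 mm wide; open, the fingers measure 119 mm over their backs; the gripper's body (75 mm by 177 mm) begins 78 mm behind the grasp point.
Start: joints at [-1.274, 0.3, 1.521, -0, 1.321, -0.067], TCP at [195.698, -513.996, 227.446] pointing down, gripper open.
Joint ranges: [-3.03, 3.03], [-0.79, 2.21], [0.23, 2.52], [-1.04, 4.18], [0, 3.07], [-2.55, 2.55]. Speed limits (rad/s): [2.22, 2.22, 2.57, 3.14, 3.14, 3.14].

INTERFACE

Orientations are given as [roll, pitch, yaw] about the fixed x, y, z axes, in that order (R = Rz(yaw) Ry(pitch) Rx(roll)).
In Python, from cell import * gives the robot as it stands.
- The arm moves only by the tool jog_arm, never from a script. Its argument "increments" is a list of rows, each a list of 7 numbers: the shift along the tool's x, y, z in cm, then the turn, a rotation vector about the tool's x, y, z in degrees, then the finger opening in cm, from 0 to 9.4. In form: [[x, y, z, wx, wy, wz, grip], ...]. A call has 1 to 20 rows; each row shifts and turns the commanded pose from where the row before left it, along the tool's axes as they then stand; what a row does not reach is not made up. A row lasts 1/8 s, in which the tool goes at most 62.5 mm and 10.7 degrees, less where a joint would pass 70% of its speed; a pose out of reach is approached as far as the arm can. A call is refused whole if a number of a shift passes 6.25 or a number of a turn 10.7, either way. A call with a gripper value outside its range is refused whole. The fingers move at their own pace and stop on an object; "squeeze" is the grip in N (left out, the last holds). Time passes only in rows, so rows that do not move let the fingers close. It gives the time, the measured TCP pose, the force and the opening at its end, in the units of the state.
- read_state(): the state, without advancing time (a new reading comes with each control period).
- camera(name): name is "scene" or "top"; returns a dict with "image" (400x640x3 uint8, red, green, blue), "K" (3x3 intrinsics, pixels), "rvec" (rotation vector, rad) and "tvec" (3), from world to camera coordinates, as OpenCV has them. Camera axes: x right, y down, z forward; pixel columns grow to the right and rows downward; lengths in mm; the calibration is good to about 2 mm. A picture is of the moment at which its call begins. There is no depth.
- sign_off(): hands the job in, once; it reports no verdict.
Trained networks look in a picture, given as the dict that the camera call returned (one of the last four; its "shot" number tells which), for a name from the list of things; names that differ only in an ending like _2 or _b are one class to them, and where a whole thing is asked for, a point or a joint stands for the part that bears it (a point fixed in the world has none). Each returns a list of dicts, best first, with "conf" (0 to 1); they miss things now and then, are a little off and sometimes report something else, mostly with a low value. They report only what shows in the picture. A call takes as long as a camera call. They do not tell look-alikes from the thing itself.
- recognise(picture, name): "centre" ([x, y, z] in mm, in the coordinates of the camera as it stood for that picture, good to about 4 mm: the middle of the surface that is visible of it).
- regions_of(picture, name): "mask" (400x640 bool, what is visible of it).
The state is a dict: "clock": time; "joints": joint angles; "qd": joint speeds; "effort": joint torques, N m; "eef_pos": TCP position; "eef_rot": TCP orientation; "wrist_force": force on the tool from outside, world axes, zero at the start; "moment": the same for the moment, N m; "finger_gap": finger opening in mm.
Only numpy, scipy, OpenCV 4.12 (cv2) and the standard library are available. Lean on these libraries where they do the work, as an engineer would, in place of code of your own. Each camera call takes 0.05 s, during which the arm holds its last target.

## Working session

There is one attempt and no reset: what is moved stays moved. The work goes in short steps, Python scripts to look and compute and a tool call to move; the robot and the scene stay as the last step left them, time stands still between calls to the robot, and variables do not carry over. Pictures are saved under pics/ and viewed, and the job is handed in when it is done.

Besides the shell and the picture viewer there is one more tool, called after "Emit:" as name(argument=value, ...) on one line, values as JSON. jog_arm: Moves the arm, as the interface text tells. Its arguments: {"type":"object","properties":{"increments":{"type":"array"},"squeeze":{"type":"number"}},"required":["increments"]}

```bash
ls; mkdir -p pics; cat > h.py <<'E'
from cell import *
import numpy as np, cv2
def cam(n):
    p=camera(n); return p
def proj(p,X):
    r,_=cv2.projectPoints(np.array(X,float).reshape(-1,3),np.array(p['rvec'],float),np.array(p['tvec'],float),np.array(p['K'],float),None); return r.reshape(-1,2)
def ray(p,uv,z):
    R=cv2.Rodrigues(np.array(p['rvec'],float))[0]; t=np.array(p['tvec'],float).ravel()
    K=np.array(p['K'],float)
    d=R.T@np.linalg.inv(K)@np.array([uv[0],uv[1],1.]); c=-R.T@t
    return c+d*(z-c[2])/d[2]
def c2w(p,X):
    R=cv2.Rodrigues(np.array(p['rvec'],float))[0]; t=np.array(p['tvec'],float).ravel()
    return R.T@(np.array(X)-t)
def save(p,n,crop=None,s=1):
    im=p['image'][:,:,::-1]
    if crop: im=im[crop[1]:crop[3],crop[0]:crop[2]]
    cv2.imwrite('pics/'+n+'.png',cv2.resize(np.ascontiguousarray(im),None,fx=s,fy=s,interpolation=cv2.INTER_CUBIC))
E
python3 - <<'E'
from h import *
np.set_printoptions(precision=1,suppress=True)
print(read_state())
for n in ['scene','top']:
    p=cam(n); save(p,n+'1')
    print(n,p['K'],c2w(p,[0,0,0]))
    for o in ['mallet','mallet_grip','mallet_pad','jig','pin_mid_head','pin_left_head','pin_right_head','glue_bottle','staple_carton','pigment_jar','ink_bottle']:
        for d in recognise(p,o):
            w=c2w(p,d['centre']); print(o,round(d['conf'],2),w,proj(p,w)[0])
E
```

```text
pics
{'clock': 0.0, 'joints': array([-1.3,  0.3,  1.5, -0. ,  1.3, -0.1]), 'qd': array([-0., -0.,  0.,  0., -0.,  0.]), 'effort': array([ -0. , -53.2, -35.3,   0.1,   0. ,  -0. ]), 'eef_pos': array([ 195.6, -513.8,  226.9]), 'eef_rot': array([-3.1, -0. ,  0.4]), 'wrist_force': array([ 0.1, -0.1,  0.8]), 'moment': array([ 0.1, -0. , -0. ]), 'finger_gap': 93.83315990204963}
scene [[454.6   0.  317.5]
 [  0.  454.6 196.7]
 [  0.    0.    1. ]] [-101.8  639.3  912.8]
mallet 0.84 [ 620.2 -163.1   56.1] [293.9 197.6]
mallet 0.55 [665.7  55.6  51.3] [229.9 229.9]
mallet_grip 0.81 [ 621.7 -166.5   61.6] [294.2 195.4]
mallet_grip 0.8 [661.7  54.4  54.4] [231.1 229.5]
mallet_pad 0.4 [ 451.3 -327.7   12.5] [369.5 204.9]
jig 0.62 [486.7 206.5  21.7] [235.4 303.2]
pin_mid_head 0.5 [511.6 188.1 116.2] [229.9 267.3]
staple_carton 0.4 [ 621.  -168.    63.6] [294.7 194.8]
pigment_jar 0.72 [642.  -68.6  55.5] [267.  210.2]
pigment_jar 0.35 [ 452.6 -332.7    8.9] [369.9 204.8]
ink_bottle 0.65 [620.8 227.   55.8] [190.9 272.1]
top [[482.7   0.  315.8]
 [  0.  482.7 191.5]
 [  0.    0.    1. ]] [ 422.8 -189.7 1629.4]
mallet 0.59 [ 627.4 -175.1   56.5] [315.5 173.4]
mallet 0.52 [667.3  39.9  58.5] [250.2 161.2]
mallet_grip 0.74 [ 708.8 -191.3  114.5] [320.5 145.7]
mallet_grip 0.57 [ 623.  -174.6   55.5] [315.3 174.8]
mallet_grip 0.46 [668.1  38.6  57.3] [250.6 161. ]
mallet_pad 0.94 [ 422.2 -338.8    6.3] [364.3 236.3]
jig 0.81 [503.9 183.3  13.6] [208.7 211.4]
pin_left_head 0.54 [ 630.5 -172.8   56.8] [314.8 172.5]
glue_bottle 0.7 [ 714.3 -191.9  115.6] [320.7 143.9]
staple_carton 0.86 [ 610.4 -260.7   91.9] [342.1 177.3]
pigment_jar 0.69 [648.4 -79.6  89.7] [285.8 165.6]
ink_bottle 0.61 [626.8 213.6  60.5] [197.  173.2]
ink_bottle 0.29 [499.8 184.4  11.1] [208.5 212.6]
```

View pics/scene1.png

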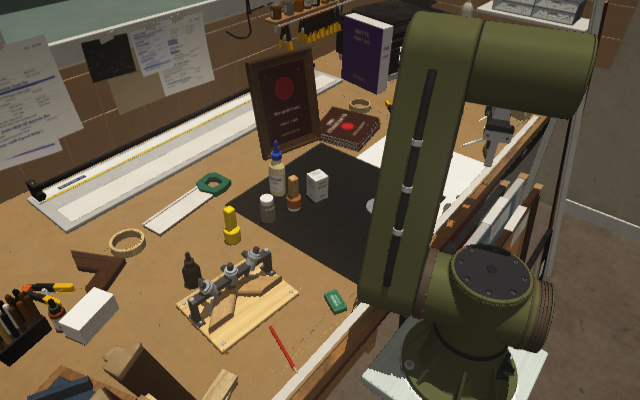

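View pics/top1.png

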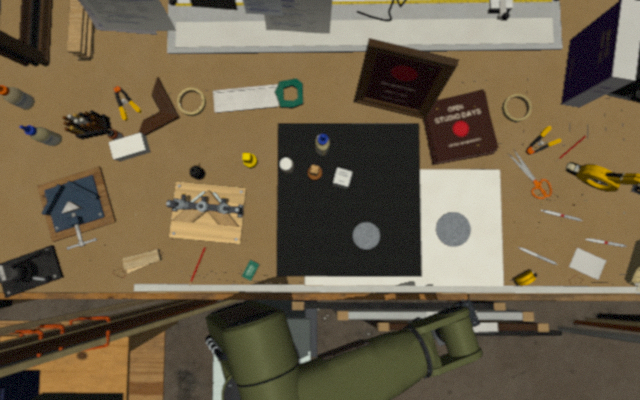

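The scene picture shows the orange mallet at scene (293,195) / top (315,173). It could be confused with the yellow look-alike at scene (232,228) / top (250,161), so I choose the orange one. There are two discs: the smaller, on the mat, at top (366,236), and the larger, on white paper, at top (453,229); I choose the smaller. The jig is at top (207,211). Next, close crops.

```bash
python3 - <<'E'
from h import *
p=cam('top'); save(p,'t_m',(265,120,425,280),4.9/1.3); save(p,'t_j',(155,160,265,260),6)
p=cam('scene'); save(p,'s_m',(210,130,340,250),5); save(p,'s_j',(165,235,310,355),5)
E
```

```text
(no output)
```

View pics/t_m.png

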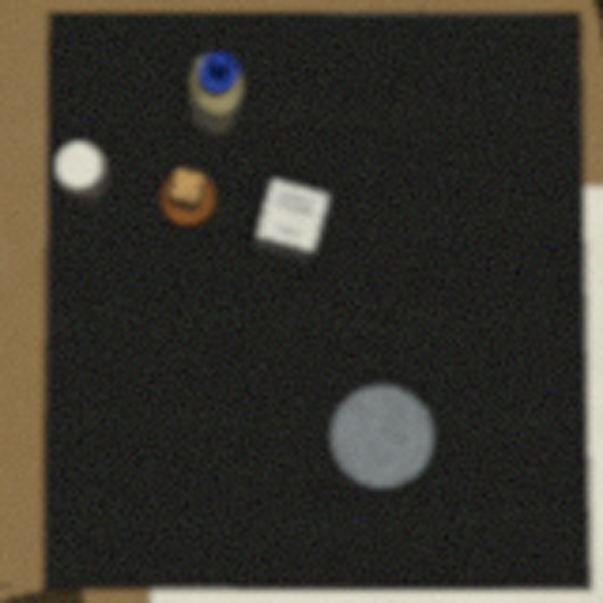

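View pics/t_j.png

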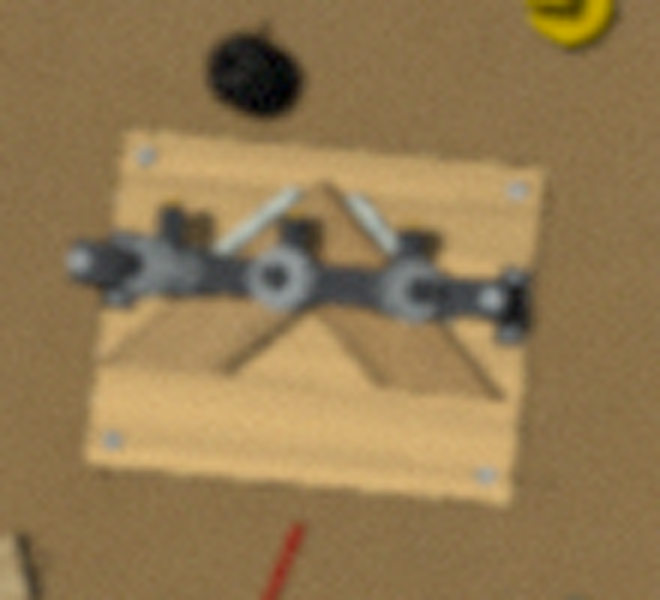

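View pics/s_m.png

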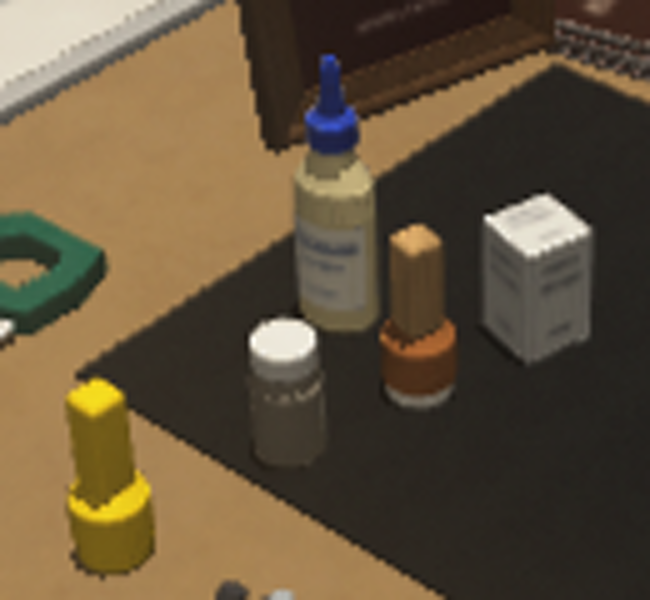

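View pics/s_j.png

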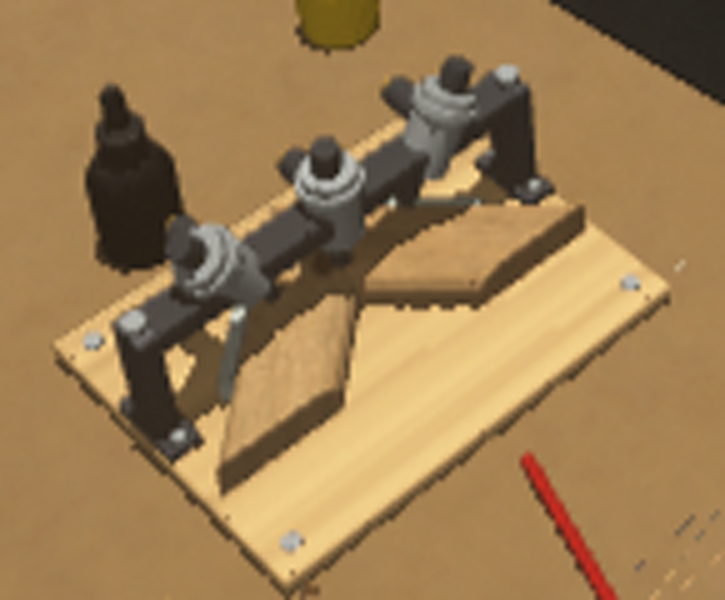

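```bash
cat > fit.py <<'E'
from h import *
from scipy.optimize import least_squares
np.set_printoptions(precision=2,suppress=True)
T=cam('top');S=cam('scene')
t=lambda u,v:(155+(u+.5)/6-.5,160+(v+.5)/6-.5); s=lambda u,v:(165+(u+.5)/5-.5,235+(v+.5)/5-.5)
r=np.radians(32)
up=105+15
L=lambda sg:(15,sg*(75+15*np.sin(r)),105+15*np.cos(r))
obs=[(T,t(125,130),(95,120,12)),(T,t(545,168),(95,-120,12)),(T,t(512,503),(-95,-120,12)),(T,t(87,465),(-95,120,12)),(T,t(277,278),(15,0,120)),
(S,s(57,350),(95,120,12)),(S,s(290,583),(-95,120,12)),(S,s(668,287),(-95,-120,12)),(S,s(325,148),(15,0,120)),(S,s(185,230),L(1)),(S,s(457,67),L(-1))]
def W(q,X):
    c,n=np.cos(q[2]),np.sin(q[2]); return np.array([q[0]+c*X[0]-n*X[1],q[1]+n*X[0]+c*X[1],X[2]])
def res(q): return np.concatenate([proj(P,W(q,X))[0]-uv for P,uv,X in obs])
o=least_squares(res,[500,190,-.09],x_scale=[10,10,.05],loss='soft_l1'); print('jig',o.x); print(res(o.x).reshape(-1,2))
q=o.x
for sg in(1,0,-1): print(sg,W(q,L(sg)) if sg else W(q,(15,0,120)))
# mallet
tm=lambda u,v:(265+u/3.77,120+v/3.77); sm=lambda u,v:(210+u/5,130+v/5)
mo=[(T,tm(187,185),120),(T,tm(188,200),54),(S,sm(415,240),120)]
def rm(m): return np.concatenate([proj(P,(m[0],m[1],z))[0]-uv for P,uv,z in mo])
o=least_squares(rm,[620,-170]); print('mallet',o.x,rm(o.x))
for n,P in(('T',T),('S',S)):
  for k in ['mallet_pad','mallet','pin_mid_head','jig','pigment_jar','glue_bottle','staple_carton']:
    for d in regions_of(P,k):
        m=d['mask']; v,u=np.nonzero(m); print(n,k,round(d['conf'],2),m.sum(),u.mean(),v.mean(),(u.min(),u.max(),v.min(),v.max()), ray(P,(u.mean(),v.mean()),8) if k=='mallet_pad' else '')
E
python3 fit.py
```

```text
jig [500.99 185.9   -0.08]
[[ 0.32 -0.  ]
 [ 0.9  -0.31]
 [ 0.74  0.31]
 [ 0.26  0.42]
 [-0.19 -0.08]
 [-1.3  -0.6 ]
 [-0.36  0.8 ]
 [ 0.95 -0.59]
 [-0.03  0.25]
 [-1.36  3.95]
 [ 0.6  -0.65]]
1 [522.84 267.31 117.72]
0 [515.94 184.65 120.  ]
-1 [509.04 101.99 117.72]
mallet [ 630.8  -172.78] [-0.03  0.68 -0.08 -0.56 -0.03 -0.28]
T mallet_pad 0.86 984 452.5802845528455 228.90548780487805 (np.int64(435), np.int64(470), np.int64(212), np.int64(246)) [ 447.71 -633.41    8.  ]
T mallet_pad 0.79 602 365.5813953488372 235.2093023255814 (np.int64(353), np.int64(379), np.int64(221), np.int64(249)) [ 425.88 -342.76    8.  ]
T mallet_pad 0.73 147 314.3741496598639 172.05442176870747 (np.int64(309), np.int64(321), np.int64(165), np.int64(179)) [ 638.36 -170.89    8.  ]
T mallet 0.6 159 314.1509433962264 172.57232704402514 (np.int64(308), np.int64(321), np.int64(166), np.int64(179)) 
T mallet 0.52 178 248.7921348314607 159.7865168539326 (np.int64(242), np.int64(256), np.int64(153), np.int64(167)) 
T pin_mid_head 0.25 156 314.4294871794872 172.5448717948718 (np.int64(308), np.int64(321), np.int64
[... 955 characters left out ...]
244)) 
S jig 0.86 6765 237.2808573540281 298.7339246119734 (np.int64(176), np.int64(299), np.int64(247), np.int64(352)) 
S jig 0.28 96 369.3229166666667 205.4375 (np.int64(365), np.int64(373), np.int64(199), np.int64(212)) 
S pigment_jar 0.58 386 266.85492227979273 208.46373056994818 (np.int64(260), np.int64(274), np.int64(194), np.int64(222)) 
S pigment_jar 0.41 641 317.09984399375975 185.0 (np.int64(306), np.int64(328), np.int64(168), np.int64(202)) 
S glue_bottle 0.94 703 276.574679943101 172.28307254623044 (np.int64(269), np.int64(285), np.int64(141), np.int64(195)) 
S staple_carton 0.63 589 317.4872665534805 184.32427843803055 (np.int64(307), np.int64(329), np.int64(169), np.int64(199))
```

```bash
cat > ov.py <<'E'
from h import *
q=(500.99,185.9,-.0833)
r=np.radians(32)
def W(X):
    c,n=np.cos(q[2]),np.sin(q[2]); return np.array([q[0]+c*X[0]-n*X[1],q[1]+n*X[0]+c*X[1],X[2]])
def ov(P,crop,s,name):
    im=cv2.resize(np.ascontiguousarray(P['image'][crop[1]:crop[3],crop[0]:crop[2],::-1]),None,fx=s,fy=s,interpolation=cv2.INTER_CUBIC)
    def pt(X,c):
        u,v=proj(P,W(X))[0]; u=(u-crop[0]+.5)*s-.5; v=(v-crop[1]+.5)*s-.5; cv2.circle(im,(int(u),int(v)),3,c,-1)
    for sg in(1,0,-1):
        a=np.array([0,np.sin(r)*sg,np.cos(r) if sg else 1]); b=np.array([15,75*sg,105.])
        pt(b,(0,255,0)); pt(b+15*a,(0,0,255))
        e1=np.array([1,0,0]);e2=np.cross(a,e1)
        for k in range(12):
            t=k*np.pi/6; pt(b+15*a+7.5*(np.cos(t)*e1+np.sin(t)*e2),(255,0,255)); pt(b+14*(np.cos(t)*e1+np.sin(t)*e2),(255,255,0))
    for y in(117,-117): pt((15,y,85),(0,255,255))
    cv2.imwrite('pics/'+name+'.png',im)
if __name__=='__main__':
    ov(cam('top'),(160,180,260,230),8,'ovt'); ov(cam('scene'),(170,240,290,320),6.6,'ovs')
E
python3 ov.py
```

```text
(no output)
```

View pics/ovt.png

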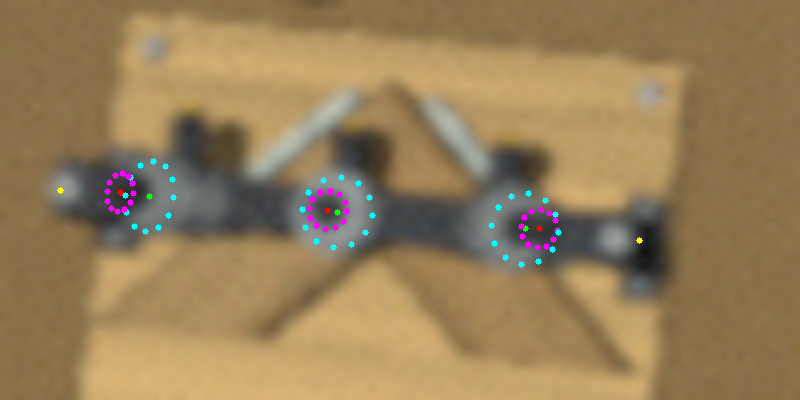

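View pics/ovs.png

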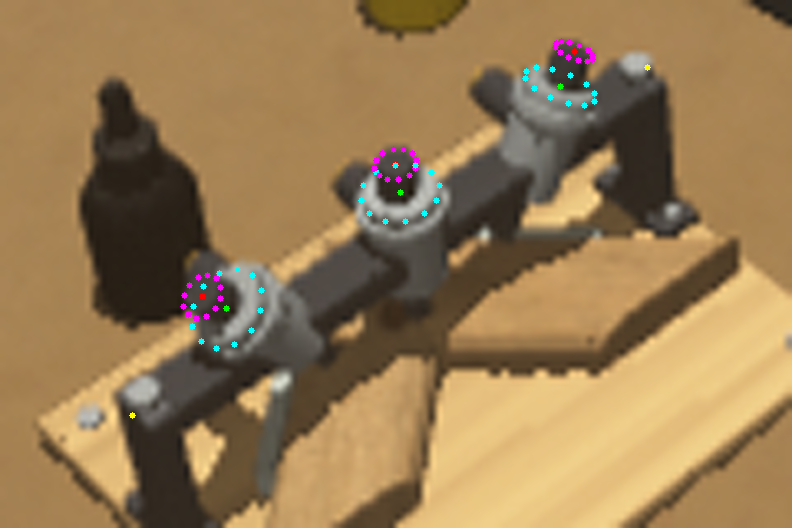

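```bash
cat > fit2.py <<'E'
from h import *
from scipy.optimize import least_squares
np.set_printoptions(precision=2,suppress=True)
T=cam('top');S=cam('scene')
t=lambda u,v:(155+(u+.5)/6-.5,160+(v+.5)/6-.5); s=lambda u,v:(165+(u+.5)/5-.5,235+(v+.5)/5-.5)
t8=lambda u,v:(160+(u+.5)/8-.5,180+(v+.5)/8-.5); s6=lambda u,v:(170+(u+.5)/6.6-.5,240+(v+.5)/6.6-.5)
obs=[(T,t(125,130),(95,120,12)),(T,t(545,168),(95,-120,12)),(T,t(512,503),(-95,-120,12)),(T,t(87,465),(-95,120,12)),
(S,s(57,350),(95,120,12)),(S,s(290,583),(-95,120,12)),(S,s(668,287),(-95,-120,12)),
(S,s6(238,308),(15,75,105)),(S,s6(402,196),(15,0,105)),(S,s6(561,92),(15,-75,105)),
(T,t8(337,212),(15,0,105)),(T,t8(522,230),(15,-75,105)),(T,t8(155,197),(15,75,105))]
def W(q,X):
    c,n=np.cos(q[2]),np.sin(q[2]); return np.array([q[0]+c*X[0]-n*X[1],q[1]+n*X[0]+c*X[1],X[2]])
def res(q): return np.concatenate([proj(P,W(q,X))[0]-uv for P,uv,X in obs])
o=least_squares(res,[500,190,-.09],x_scale=[10,10,.05],loss='soft_l1'); print('jig',o.x, o.x[2]); print(res(o.x).reshape(-1,2))
q=o.x
for y in(75,0,-75): print(W(q,(15,y,105)))
E
python3 fit2.py
```

```text
jig [500.39 186.12  -0.08] -0.08371840711759303
[[ 0.26  0.16]
 [ 0.84 -0.12]
 [ 0.66  0.51]
 [ 0.18  0.58]
 [-1.22 -0.43]
 [-0.28  1.02]
 [ 1.08 -0.4 ]
 [-1.58  0.26]
 [-0.14 -0.28]
 [ 0.04 -0.7 ]
 [-0.04  0.26]
 [ 0.35  0.04]
 [-0.75  0.1 ]]
[521.61 259.6  105.  ]
[515.34 184.87 105.  ]
[509.07 110.13 105.  ]
```

```bash
python3 - <<'E'
from h import *
np.set_printoptions(precision=4,suppress=True)
s=read_state(); print(s['clock'],s['joints'],s['eef_pos'],s['eef_rot'])
p=cam('top'); save(p,'mh',(300,155,332,187),20)
p=cam('scene'); save(p,'mh2',(275,165,310,220),10)
E
```

```text
2.3 [-1.2736  0.2999  1.521   0.      1.3207 -0.0666] [ 195.6914 -513.9907  227.4334] [-3.1416 -0.      0.3638]
```

View pics/mh.png

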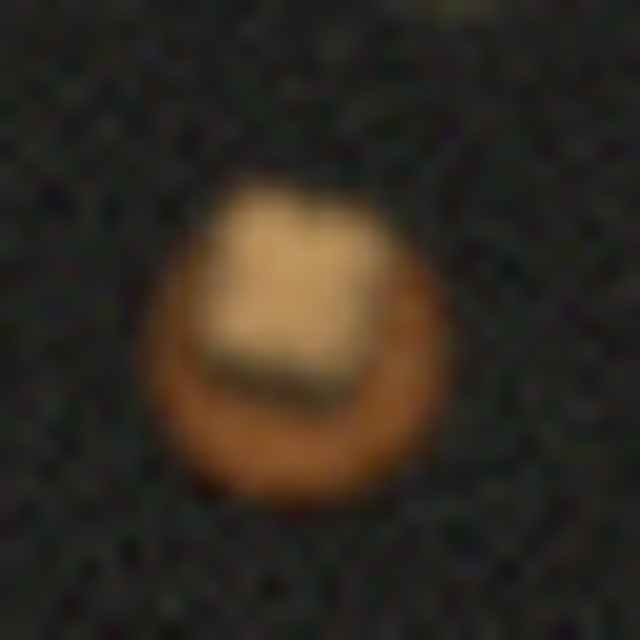

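View pics/mh2.png

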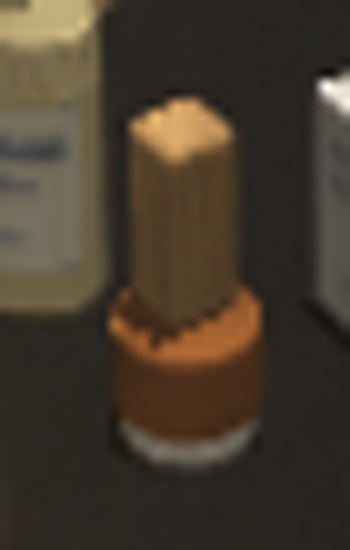

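Emit:
jog_arm(increments=[[0, 0, 0, 0, 0, 8.36, 5.5], [0, 0, 0, 0, 0, 8.36, 5.5], [0, 0, 0, 0, 0, 8.36, 5.5], [0, 0, 0, 0, 0, 8.36, 5.5], [3.185, -3.891, 0, 0, 0, 0, 5.5], [3.185, -3.891, 0, 0, 0, 0, 5.5], [3.185, -3.891, 0, 0, 0, 0, 5.5], [3.185, -3.891, 0, 0, 0, 0, 5.5], [3.185, -3.891, 0, 0, 0, 0, 5.5], [3.185, -3.891, 0, 0, 0, 0, 5.5], [3.185, -3.891, 0, 0, 0, 0, 5.5], [3.185, -3.891, 0, 0, 0, 0, 5.5], [3.185, -3.891, 0, 0, 0, 0, 5.5], [3.185, -3.891, 0, 0, 0, 0, 5.5], [3.185, -3.891, 0, 0, 0, 0, 5.5], [0, 0, 0, 0, 0, 0, 5.5]], squeeze=40)

```text
clock: 4.4
eef_pos: [632.5, -170.3, 226.5]
eef_rot: [-3.141, 0.001, -0.216]
wrist_force: [-0.3, -1.1, 0.1]
finger_gap: 55.1
```

```bash
cat > plan.py <<'E'
from h import *
from scipy.spatial.transform import Rotation as Ro
np.set_printoptions(precision=3,suppress=True)
def go(target,rot=None):
    s=read_state(); R=Ro.from_euler('xyz',s['eef_rot'])
    d=np.array(target)-s['eef_pos']
    print('clock',s['clock'],'pos',s['eef_pos'],'rot',s['eef_rot'],'j',s['joints'],'F',s['wrist_force'],'gap',s['finger_gap'])
    print('shift before turn cm',R.inv().apply(d)/10,'dist',np.linalg.norm(d))
    if rot is not None:
        R2=rot if not isinstance(rot,(list,tuple)) else Ro.from_euler('xyz',rot)
        print('turn deg',np.degrees((R.inv()*R2).as_rotvec()),'shift after turn',R2.inv().apply(d)/10)
E
python3 - <<'E'
from plan import *
p=cam('scene'); save(p,'s2',(220,90,360,230),5)
go([630.8,-172.8,91],[np.pi,0,-.22])
p=cam('top'); save(p,'t2',(265,120,365,200),6)
E
```

```text
clock 4.45 pos [ 631.462 -171.659  226.714] rot [-3.142  0.001 -0.218] j [-0.321  0.539  1.187 -0.     1.416  1.467] F [ 0.38   0.016 -1.058] gap 54.944801810169714
shift before turn cm [-0.027  0.126 13.571] dist 135.7200615891093
turn deg [-0.002  0.054  0.124] shift after turn [-0.04   0.126 13.571]
```

View pics/s2.png

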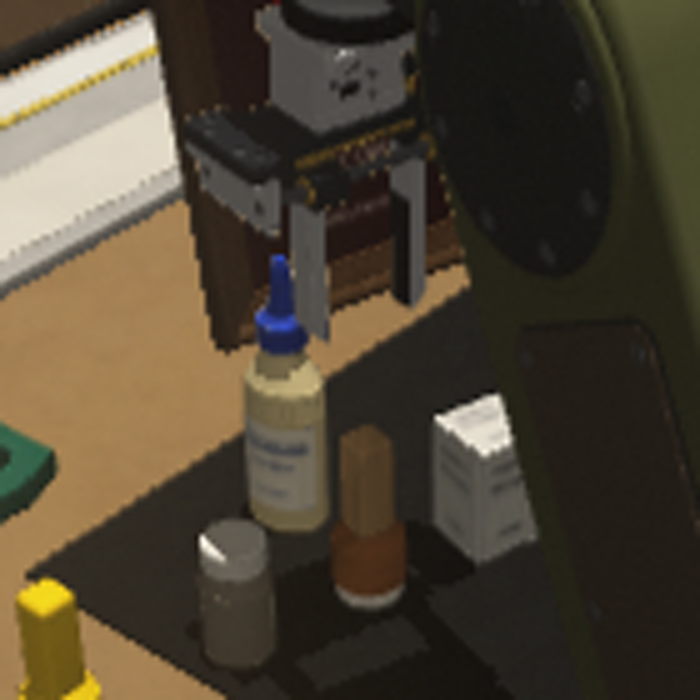

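View pics/t2.png

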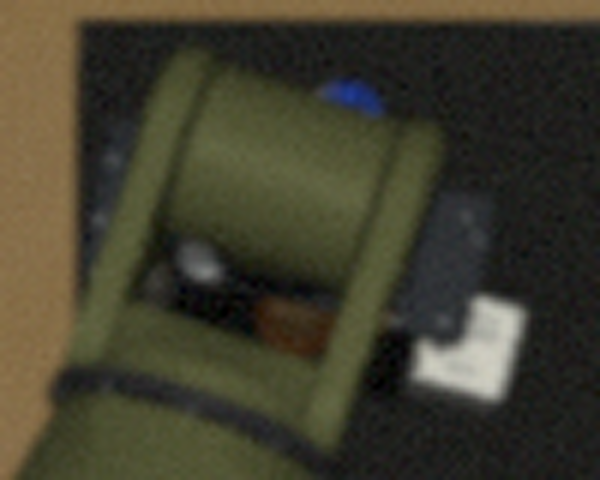

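Emit:
jog_arm(increments=[[-0.03, 0.12, 3.4, 0, 0, 0, 5.5], [0, 0, 3.4, 0, 0, 0, 5.5], [0, 0, 3.4, 0, 0, 0, 5.5], [0, 0, 3.37, 0, 0, 0, 5.5], [0, 0, 0, 0, 0, 0, 5.5], [0, 0, 0, 0, 0, 0, 5.5], [0, 0, 0, 0, 0, 0, 2.2], [0, 0, 0, 0, 0, 0, 2.2], [0, 0, 0, 0, 0, 0, 2.2], [0, 0, 0, 0, 0, 0, 2.2]], squeeze=50)

```text
clock: 5.75
eef_pos: [630.5, -173.8, 92.1]
eef_rot: [3.142, -0.0, -0.22]
wrist_force: [0.5, 0.3, 3.9]
finger_gap: 25.6
```

```bash
python3 - <<'E'
from plan import *
go([630.8,-172.8,240],[np.pi,0,-.22])
p=cam('scene'); save(p,'s3',(220,90,360,230),5)
E
```

```text
clock 5.75 pos [ 630.525 -173.825   92.102] rot [ 3.142 -0.    -0.22 ] j [-0.325  0.657  1.325 -0.     1.159  1.466] F [0.521 0.271 3.878] gap 25.56313042546867
shift before turn cm [  0.011  -0.105 -14.79 ] dist 147.90217651684782
turn deg [ 0.004 -0.025  0.012] shift after turn [  0.004  -0.106 -14.79 ]
```

View pics/s3.png

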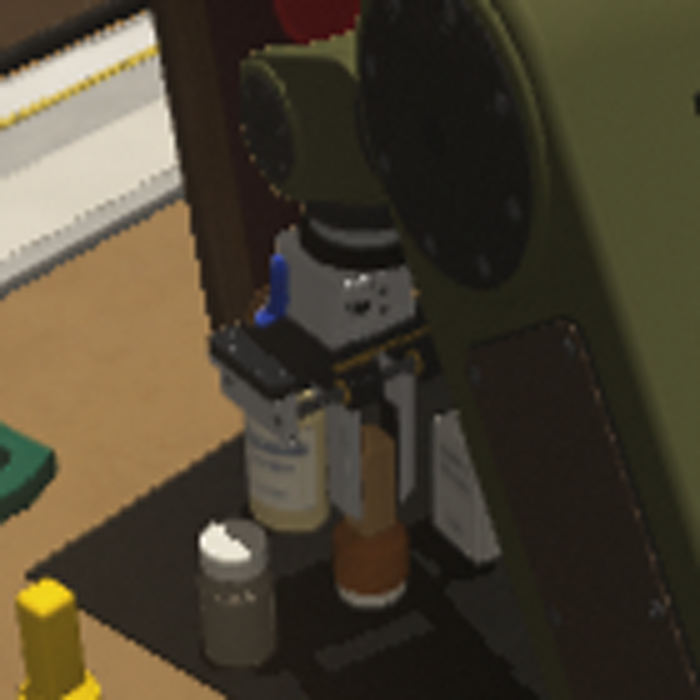

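Emit:
jog_arm(increments=[[0, 0, -3, 0, 0, 0, 2.2], [0, 0, -4, 0, 0, 0, 2.2], [0, 0, -4, 0, 0, -9.1, 2.2], [0, 0, -4, 0, 0, -9.1, 2.2], [0, 0, 0, 0, 0, -9.1, 2.2], [0, 0, 0, 0, 0, -9.1, 2.2], [0, 0, 0, 0, 0, -9.1, 2.2], [0, 0, 0, 0, 0, -9.1, 2.2], [0, 0, 0, 0, 0, 0, 2.2], [0, 0, 0, 0, 0, 0, 2.2]], squeeze=60)

```text
clock: 7.05
eef_pos: [630.3, -173.8, 241.5]
eef_rot: [-3.141, 0.0, 0.73]
wrist_force: [-0.5, 0.9, -2.2]
finger_gap: 25.9
```

```bash
python3 - <<'E'
from plan import *
go([515.3,184.9,250],[np.pi,0,.735])
p=cam('scene'); save(p,'s4',(200,60,360,230),4.5)
E
```

```text
clock 7.05 pos [ 630.317 -173.804  241.471] rot [-3.141  0.     0.73 ] j [-0.325  0.529  1.168 -0.     1.444  0.516] F [-0.538  0.857 -2.163] gap 25.93099048940522
shift before turn cm [ 15.333 -34.408  -0.842] dist 376.78881684755925
turn deg [-0.026  0.015 -0.314] shift after turn [ 15.522 -34.323  -0.853]
```

View pics/s4.png

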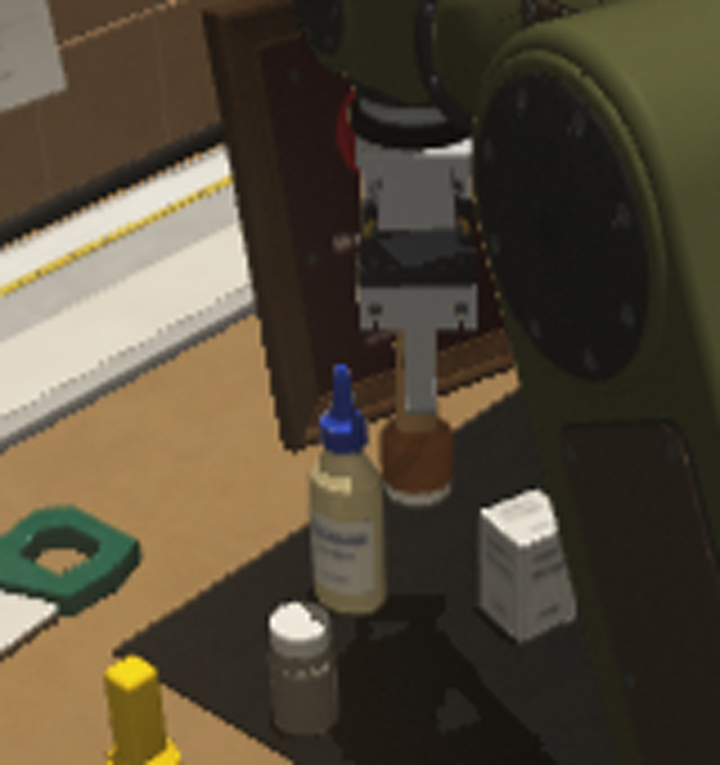

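Emit:
jog_arm(increments=[[1.0, -2.2, -0.1, 0, 0, 0, 2.2], [1.91, -4.3, -0.1, 0, 0, 0, 2.2], [1.91, -4.3, -0.1, 0, 0, 0, 2.2], [1.91, -4.3, -0.1, 0, 0, 0, 2.2], [1.91, -4.3, -0.1, 0, 0, 0, 2.2], [1.91, -4.3, -0.1, 0, 0, 0, 2.2], [1.91, -4.3, -0.1, 0, 0, 0, 2.2], [1.91, -4.3, 0, 0, 0, 0, 2.2], [1.0, -2.1, 0, 0, 0, 0, 2.2], [0, 0, 0, 0, 0, 0, 2.2], [0, 0, 0, 0, 0, 0, 2.2]])

```text
clock: 8.48
eef_pos: [514.6, 184.1, 248.8]
eef_rot: [3.141, 0.0, 0.732]
wrist_force: [0.3, 0.0, -2.8]
finger_gap: 25.4
```

```bash
python3 - <<'E'
from plan import *
go([515.3,184.9,248],[np.pi,0,.735])
p=cam('scene'); save(p,'s5',(150,180,310,340),4.5)
s=read_state(); x=s['eef_pos']
print(proj(p,[x[0],x[1],x[2]-88])[0], proj(p,[515.3,184.9,120])[0])
E
```

```text
clock 8.475 pos [514.611 184.125 248.757] rot [3.141 0.    0.732] j [ 0.277  0.276  1.501 -0.     1.364  1.116] F [ 0.346  0.025 -2.824] gap 25.42175080261921
shift before turn cm [ 0.103 -0.012  0.076] dist 1.283690974184277
turn deg [ 0.008  0.003 -0.179] shift after turn [ 0.103 -0.011  0.076]
[228.299 252.266] [229.674 264.639]
```

View pics/s5.png

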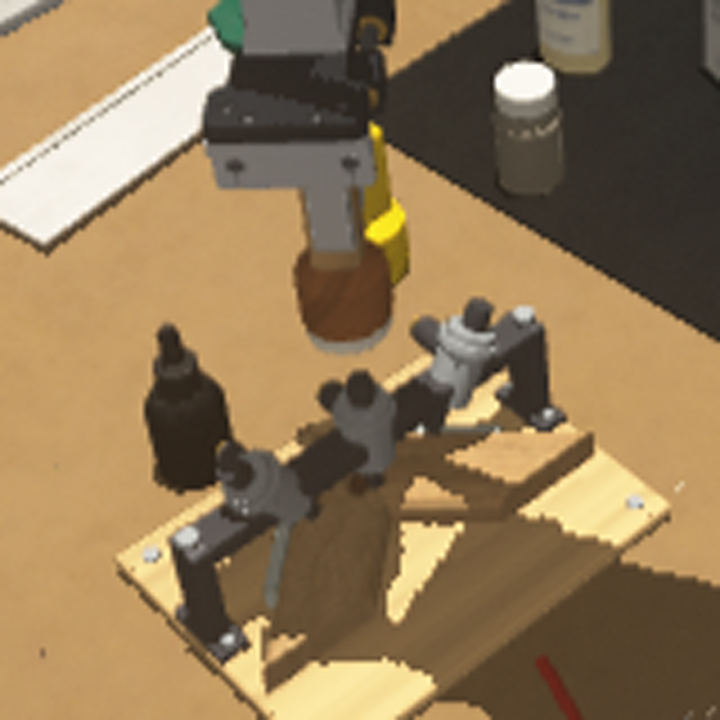

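Emit:
jog_arm(increments=[[0.1, 0, 0, 0, 0, 0, 2.2], [0, 0, 2.0, 0, 0, 0, 2.2], [0, 0, 3.4, 0, 0, 0, 2.2], [0, 0, 0, 0, 0, 0, 2.2], [0, 0, 0, 0, 0, 0, 2.2]])

```text
clock: 9.15
eef_pos: [515.3, 185.1, 195.0]
eef_rot: [-3.142, 0.0, 0.732]
wrist_force: [0.5, -0.4, -2.3]
finger_gap: 25.8
```

```bash
python3 - <<'E'
from plan import *
go([515.3,184.9,248],[np.pi,0,.735])
p=cam('scene'); save(p,'s6',(150,180,310,340),4.5)
E
```

```text
clock 9.15 pos [515.335 185.052 194.998] rot [-3.142  0.     0.732] j [0.278 0.323 1.569 0.    1.25  1.116] F [ 0.525 -0.358 -2.302] gap 25.763668676941116
shift before turn cm [-0.013  0.009 -5.3  ] dist 53.00260207768574
turn deg [-0.004  0.005 -0.147] shift after turn [-0.013  0.009 -5.3  ]
```

View pics/s6.png

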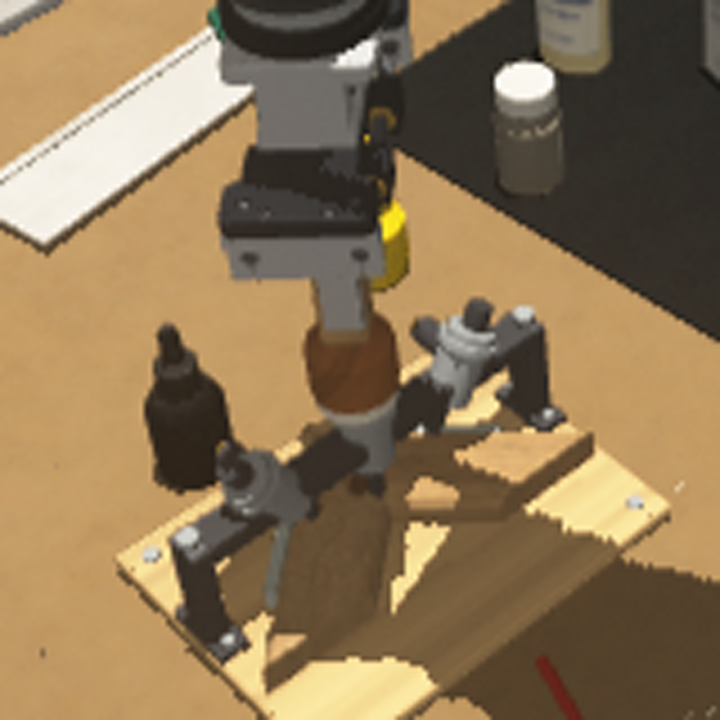

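Emit:
jog_arm(increments=[[0, 0, -4.5, 0, 0, 0, 2.2], [0, 0, -4.5, 0, 0, 0, 2.2], [0, 0, 0, 0, 0, 0, 2.2], [0, 0, 0, 0, 0, 0, 2.2]])

```text
clock: 9.7
eef_pos: [514.9, 185.2, 283.9]
eef_rot: [-3.141, 0.001, 0.733]
wrist_force: [-0.2, 0.2, -3.3]
finger_gap: 26.0
```

```bash
cat >> plan.py <<'E'
yaw=-.0837; r=np.radians(32)
def pin(sg,h,rot=True):
    b=np.array([500.4,186.1,105])+np.array([np.cos(yaw)*15-np.sin(yaw)*75*sg,np.sin(yaw)*15+np.cos(yaw)*75*sg,0])
    a=np.array([-np.sin(yaw)*np.sin(r)*sg,np.cos(yaw)*np.sin(r)*sg,np.cos(r)])
    T=b+a*(h+88)
    s=read_state(); R=Ro.from_euler('xyz',s['eef_rot']); z=R.apply([0,0,1])
    ax=np.cross(z,-a); n=np.linalg.norm(ax); rv=ax/n*np.arctan2(n,z@-a)
    R2=Ro.from_rotvec(rv)*R
    print('target',T); go(T,R2)
    return T,R2
E
python3 - <<'E'
from plan import *
pin(-1,55)
p=cam('scene'); save(p,'s7',(150,180,310,340),4.5)
E
```

```text
target [502.742  34.595 226.271]
clock 9.7 pos [514.886 185.206 283.914] rot [-3.141  0.001  0.733] j [0.278 0.257 1.444 0.    1.441 1.116] F [-0.201  0.241 -3.253] gap 25.95233239098575
shift before turn cm [-10.974  10.384   5.77 ] dist 161.72145997908672
turn deg [21.887 23.375 -0.   ] shift after turn [-11.529  10.904  -3.119]
```

View pics/s7.png

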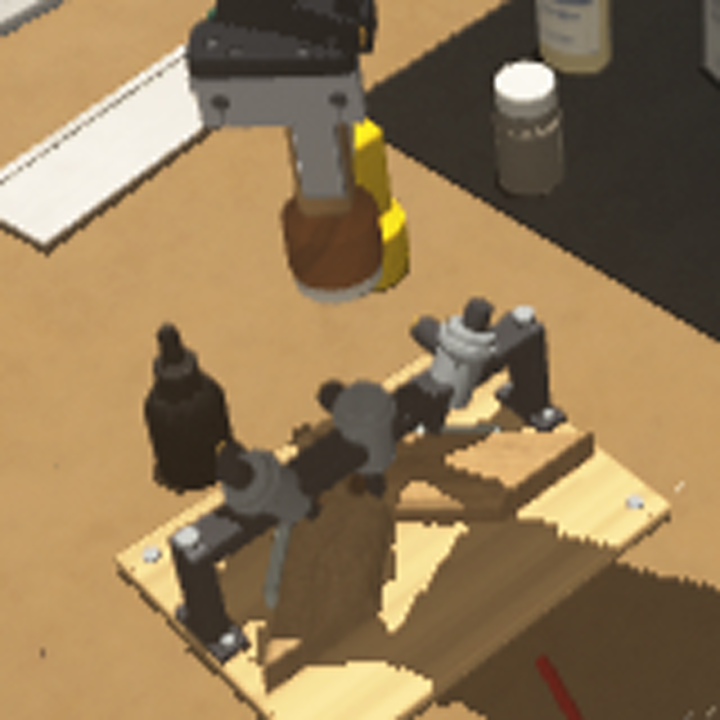

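Emit:
jog_arm(increments=[[0, 0, 0, 7.3, 7.8, 0, 2.2], [0, 0, 0, 7.3, 7.8, 0, 2.2], [0, 0, 0, 7.3, 7.8, 0, 2.2], [-2.5, 2.4, -0.6, 0, 0, 0, 2.2], [-3, 2.8, -0.9, 0, 0, 0, 2.2], [-3, 2.8, -0.9, 0, 0, 0, 2.2], [-3, 2.8, -0.7, 0, 0, 0, 2.2], [0, 0, 0, 0, 0, 0, 2.2], [0, 0, 0, 0, 0, 0, 2.2]])

```text
clock: 10.88
eef_pos: [502.5, 36.0, 226.8]
eef_rot: [-2.736, -0.397, 0.65]
wrist_force: [-0.8, 0.4, -2.8]
finger_gap: 25.6
```

```bash
python3 - <<'E'
from plan import *
pin(-1,55)
p=cam('scene'); save(p,'s8',(150,180,310,340),4.5)
E
```

```text
target [502.742  34.595 226.271]
clock 10.875 pos [502.505  35.97  226.81 ] rot [-2.736 -0.397  0.65 ] j [-0.265  0.227  1.707  0.563  1.358  0.409] F [-0.799  0.357 -2.778] gap 25.63644460140771
shift before turn cm [-0.08   0.124 -0.026] dist 1.4955675440735436
turn deg [-0.033 -0.046 -0.   ] shift after turn [-0.08   0.124 -0.026]
```

View pics/s8.png

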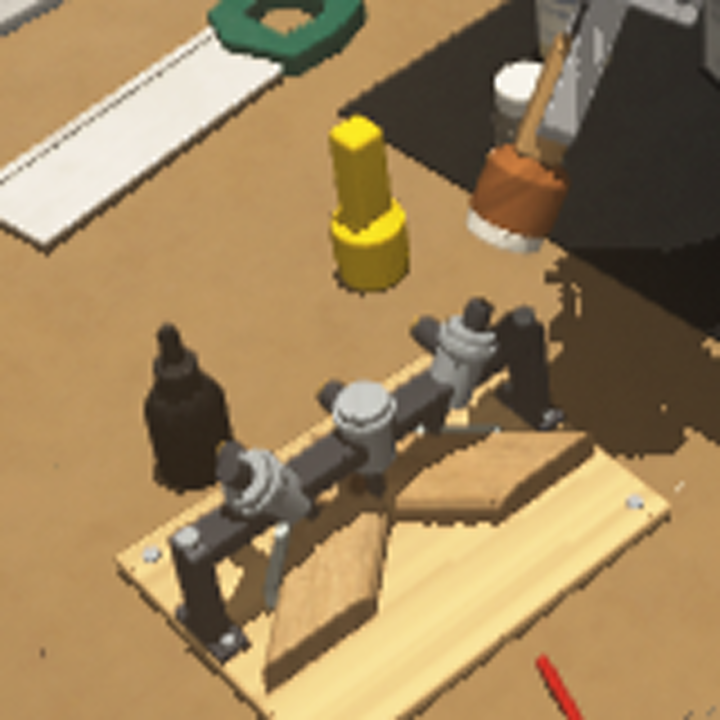

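Emit:
jog_arm(increments=[[-0.08, 0.12, 0, 0, 0, 0, 2.2], [0, 0, 2.0, 0, 0, 0, 2.2], [0, 0, 3.3, 0, 0, 0, 2.2], [0, 0, 0, 0, 0, 0, 2.2], [0, 0, 0, 0, 0, 0, 2.2]])

```text
clock: 11.55
eef_pos: [505.5, 62.4, 182.6]
eef_rot: [-2.738, -0.398, 0.651]
wrist_force: [-0.3, -1.1, -3.0]
finger_gap: 25.7
```

```bash
python3 - <<'E'
from plan import *
pin(-1,2)
p=cam('scene'); save(p,'s9',(150,180,310,340),4.5)
E
```

```text
target [505.09   62.583 181.324]
clock 11.55 pos [505.481  62.412 182.587] rot [-2.738 -0.398  0.651] j [-0.212  0.275  1.758  0.589  1.247  0.393] F [-0.349 -1.105 -3.021] gap 25.73528100171595
shift before turn cm [-0.068  0.008  0.114] dist 1.332917496542153
turn deg [ 0.023 -0.081  0.   ] shift after turn [-0.068  0.008  0.114]
```

View pics/s9.png

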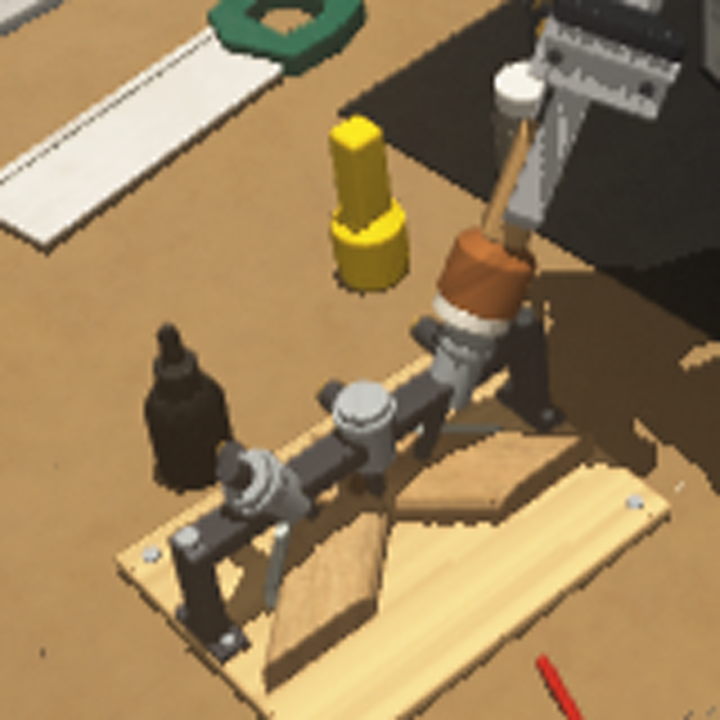

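Emit:
jog_arm(increments=[[0, 0, -4, 0, 0, 0, 2.2], [0, 0, -5, 0, 0, 0, 2.2], [0, 0, -4, 0, 0, 0, 2.2], [0, 0, 0, -7.3, -7.8, 0, 2.2], [0, 0, 0, -7.3, -7.8, 0, 2.2], [0, 0, 0, -7.3, -7.8, 0, 2.2], [0, 0, 0, 0, 0, 0, 2.2], [0, 0, 0, 0, 0, 0, 2.2]])

```text
clock: 12.6
eef_pos: [499.2, -6.3, 292.1]
eef_rot: [-3.139, -0.002, 0.733]
wrist_force: [0.8, -0.3, -2.6]
finger_gap: 25.8
```

```bash
python3 - <<'E'
from plan import *
pin(1,55)
p=cam('scene'); save(p,'s10',(150,180,310,340),4.5)
E
```

```text
target [527.953 335.097 226.271]
clock 12.6 pos [499.238  -6.346 292.052] rot [-3.139 -0.002  0.733] j [-0.088  0.142  1.563  0.003  1.437  0.75 ] F [ 0.788 -0.263 -2.574] gap 25.790808169923615
shift before turn cm [ 24.957 -23.444   6.697] dist 348.905042976845
turn deg [-22.06  -23.454   0.   ] shift after turn [ 23.721 -22.281 -12.579]
```

View pics/s10.png

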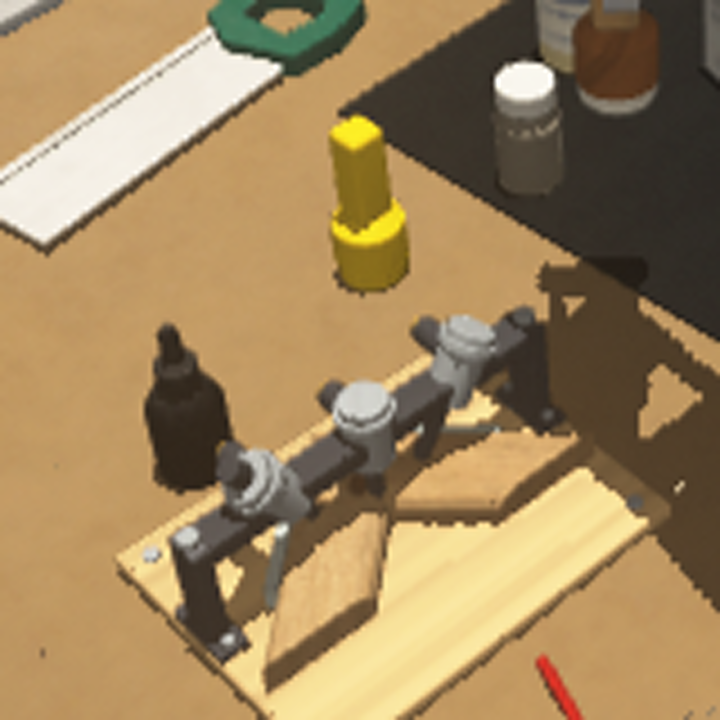

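Emit:
jog_arm(increments=[[2.0, -1.85, 0, 0, 0, 0, 2.2], [3.5, -3.3, 0, 0, 0, 0, 2.2], [3.5, -3.3, 0, 0, 0, 0, 2.2], [3.5, -3.3, 0, 0, 0, 0, 2.2], [3.5, -3.3, 0, 0, 0, 0, 2.2], [3.5, -3.3, 0, 0, 0, 0, 2.2], [3.5, -3.3, 0, 0, 0, 0, 2.2], [2.0, -1.8, 0, 0, 0, 0, 2.2], [0, 0, 0, -7.35, -7.82, 0, 2.2], [0, 0, 0, -7.35, -7.82, 0, 2.2], [0, 0, 0, -7.35, -7.82, 0, 2.2], [0, 0, 0, 0, 0, 0, 2.2], [0, 0, 0, 0, 0, 0, 2.2]])

```text
clock: 14.28
eef_pos: [528.8, 334.5, 291.9]
eef_rot: [2.739, 0.396, 0.65]
wrist_force: [0.5, 0.5, -1.1]
finger_gap: 26.1
```

```bash
python3 - <<'E'
from plan import *
pin(1,55)
E
```

```text
target [527.953 335.097 226.271]
clock 14.275 pos [528.801 334.546 291.889] rot [2.739 0.396 0.65 ] j [ 0.66   0.676  0.913 -0.426  1.921  1.426] F [ 0.51   0.485 -1.099] gap 26.06752791810307
shift before turn cm [ 2.501 -2.466  5.544] dist 65.62556992533128
turn deg [-0.093 -0.008 -0.   ] shift after turn [ 2.502 -2.475  5.539]
```

Emit:
jog_arm(increments=[[1.2, -1.2, 2.5, 0, 0, 0, 2.2], [1.3, -1.27, 3.0, 0, 0, 0, 2.2], [0, 0, 0, -0.09, 0, 0, 2.2], [0, 0, 0, 0, 0, 0, 2.2]])

```text
clock: 14.78
eef_pos: [528.0, 335.5, 229.0]
eef_rot: [2.734, 0.395, 0.649]
wrist_force: [0.1, 0.2, -1.7]
finger_gap: 25.9
```

```bash
python3 - <<'E'
from plan import *
pin(1,55)
p=cam('scene'); save(p,'s11',(150,180,310,340),4.5)
E
```

```text
target [527.953 335.097 226.271]
clock 14.775 pos [528.011 335.515 229.018] rot [2.734 0.395 0.649] j [ 0.663  0.705  1.01  -0.414  1.807  1.483] F [ 0.068  0.207 -1.654] gap 25.850088692683478
shift before turn cm [ 0.078 -0.078  0.255] dist 2.7797482751507103
turn deg [ 0.157 -0.055  0.   ] shift after turn [ 0.078 -0.077  0.255]
```

View pics/s11.png

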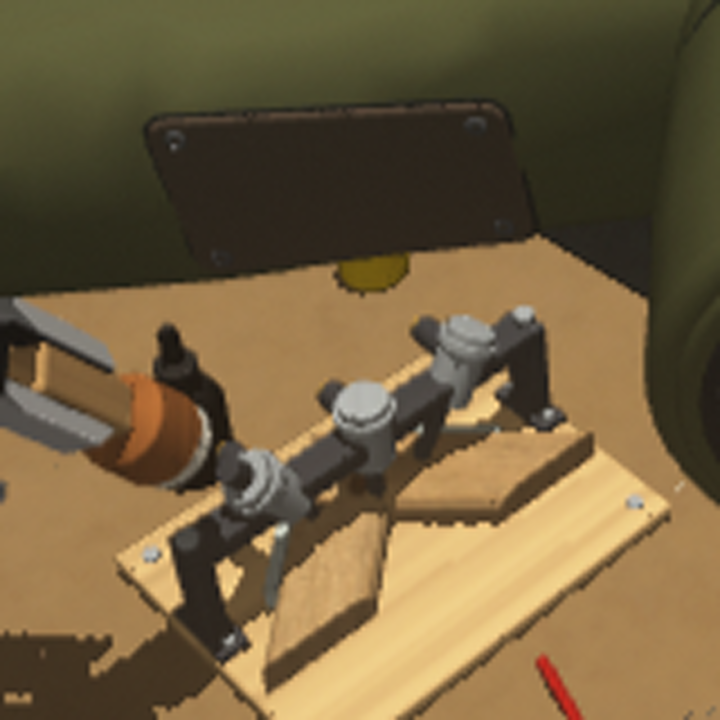

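Emit:
jog_arm(increments=[[0.08, -0.08, 0, 0, 0, 0, 2.2], [0, 0, 0, 0, 0, 0, 2.2]])

```text
clock: 15.08
eef_pos: [527.5, 337.0, 226.6]
eef_rot: [2.733, 0.398, 0.65]
wrist_force: [-0.4, 0.1, -2.2]
finger_gap: 25.8
```

```bash
python3 - <<'E'
from plan import *
pin(1,55)
E
```

```text
target [527.953 335.097 226.271]
clock 15.075 pos [527.497 336.961 226.556] rot [2.733 0.398 0.65 ] j [ 0.666  0.709  1.009 -0.414  1.806  1.484] F [-0.441  0.059 -2.207] gap 25.833834238145272
shift before turn cm [-0.06   0.139  0.121] dist 1.9399499714178634
turn deg [ 0.224  0.077 -0.   ] shift after turn [-0.06   0.14   0.121]
```

Emit:
jog_arm(increments=[[-0.04, 0.08, 0, 0, 0, 0, 2.2], [0, 0, 2.0, 0, 0, 0, 2.2], [0, 0, 3.4, 0, 0, 0, 2.2], [0, 0, 0, 0, 0, 0, 2.2], [0, 0, 0, 0, 0, 0, 2.2]])

```text
clock: 15.7
eef_pos: [525.4, 307.5, 181.2]
eef_rot: [2.733, 0.398, 0.65]
wrist_force: [0.3, -0.0, -2.4]
finger_gap: 25.9
```

```bash
python3 - <<'E'
from plan import *
pin(1,2)
p=cam('scene'); save(p,'s12',(150,180,310,340),4.5)
E
```

```text
target [525.605 307.109 181.324]
clock 15.7 pos [525.443 307.545 181.246] rot [2.733 0.398 0.65 ] j [ 0.634  0.693  1.141 -0.418  1.689  1.503] F [ 0.28  -0.045 -2.441] gap 25.896077669688825
shift before turn cm [-0.015  0.042  0.016] dist 0.4709366792420505
turn deg [ 0.23   0.113 -0.   ] shift after turn [-0.015  0.042  0.016]
```

View pics/s12.png

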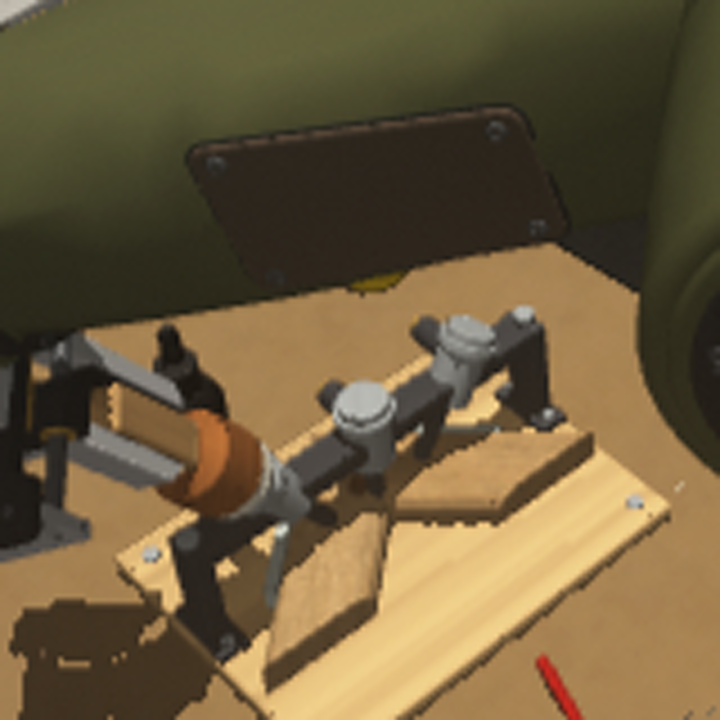

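Retreat, untilt and check the left pin.

Emit:
jog_arm(increments=[[0, 0, -4, 0, 0, 0, 2.2], [0, 0, -4, 0, 0, 0, 2.2], [0, 0, -4, 0, 0, 0, 2.2], [0, 0, 0, 7.4, 7.85, 0, 2.2], [0, 0, 0, 7.4, 7.85, 0, 2.2], [0, 0, 0, 7.4, 7.85, 0, 2.2], [0, 0, 0, 0, 0, 0, 2.2], [0, 0, 0, 0, 0, 0, 2.2]])

```text
clock: 16.75
eef_pos: [530.5, 371.3, 282.3]
eef_rot: [3.139, 0.002, 0.734]
wrist_force: [-0.5, 0.8, -2.4]
finger_gap: 25.8
```

```bash
python3 - <<'E'
from plan import *
go([425,-342,291],[np.pi,0,.73])
p=cam('scene'); save(p,'s13',(150,180,310,340),4.5)
p=cam('top'); save(p,'t13',(330,190,430,280),6)
uv=[]
for d in regions_of(p,'mallet_pad'):
    v,u=np.nonzero(d['mask']); print(d['conf'],len(u),ray(p,(u.mean(),v.mean()),8))
E
```

```text
clock 16.75 pos [530.455 371.334 282.334] rot [3.139 0.002 0.734] j [ 0.555  0.497  1.124 -0.003  1.523  1.392] F [-0.457  0.779 -2.396] gap 25.76349811445292
shift before turn cm [-55.616  45.9    -0.62 ] dist 721.1384859765145
turn deg [0.139 0.139 0.232] shift after turn [-55.428  46.123  -0.867]
0.98 953 [ 448.133 -633.134    8.   ]
0.87 577 [ 426.867 -342.994    8.   ]
```

View pics/s13.png

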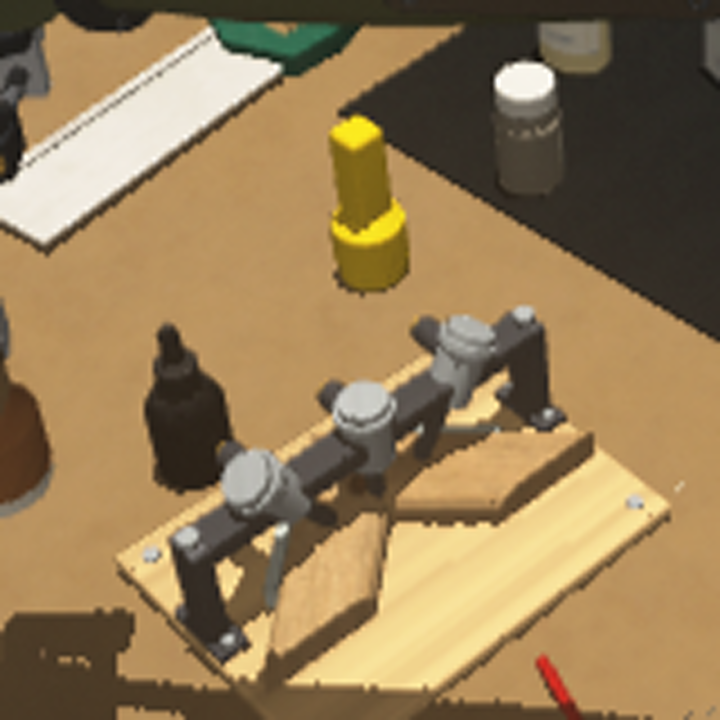

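View pics/t13.png

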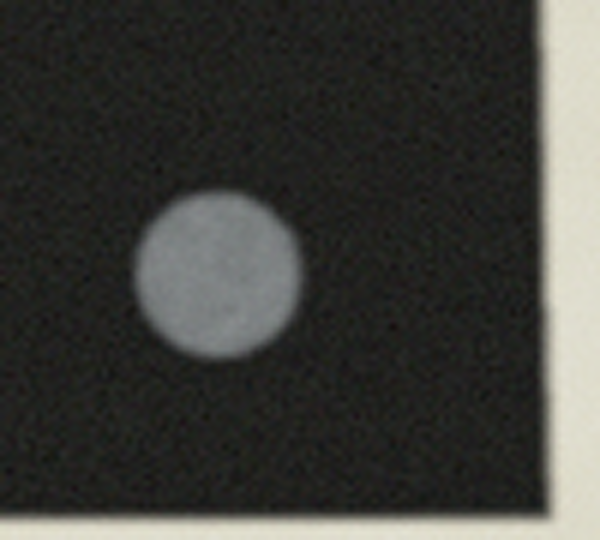

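Emit:
jog_arm(increments=[[-2.1, 1.75, 0, 0.14, 0.14, 0, 2.2], [-4.1, 3.4, 0, 0, 0, 0, 2.2], [-4.1, 3.4, 0, 0, 0, 0, 2.2], [-4.1, 3.4, 0, 0, 0, 0, 2.2], [-4.1, 3.4, 0, 0, 0, 0, 2.2], [-4.1, 3.4, 0, 0, 0, 0, 2.2], [-4.1, 3.4, 0, 0, 0, 0, 2.2], [-4.1, 3.4, 0, 0, 0, 0, 2.2], [-4.1, 3.4, 0, 0, 0, 0, 2.2], [-4.1, 3.4, 0, 0, 0, 0, 2.2], [-4.1, 3.4, 0, 0, 0, 0, 2.2], [-4.1, 3.4, 0, 0, 0, 0, 2.2], [-4.1, 3.4, 0, 0, 0, 0, 2.2], [-4.1, 3.4, 0, 0, 0, 0, 2.2], [-2.1, 1.7, 0, 0, 0, 0, 2.2], [0, 0, 0, 0, 0, 0, 2.2], [0, 0, 0, 0, 0, 0, 2.2]])

```text
clock: 19.02
eef_pos: [422.8, -367.0, 279.9]
eef_rot: [-3.139, -0.002, 0.734]
wrist_force: [-0.3, 0.1, -2.3]
finger_gap: 25.6
```

```bash
python3 - <<'E'
from plan import *
go([425.5,-343,97],[np.pi,0,.73])
p=cam('scene'); save(p,'s14',(280,90,440,250),4.5)
E
```

```text
clock 19.025 pos [ 422.823 -367.01   279.873] rot [-3.139 -0.002  0.734] j [-0.781  0.289  1.413  0.002  1.442  0.055] F [-0.329  0.076 -2.275] gap 25.62571975080457
shift before turn cm [ 1.773 -1.55  18.295] dist 184.4614314448468
turn deg [-0.164 -0.108  0.252] shift after turn [ 1.801 -1.611 18.287]
```

View pics/s14.png

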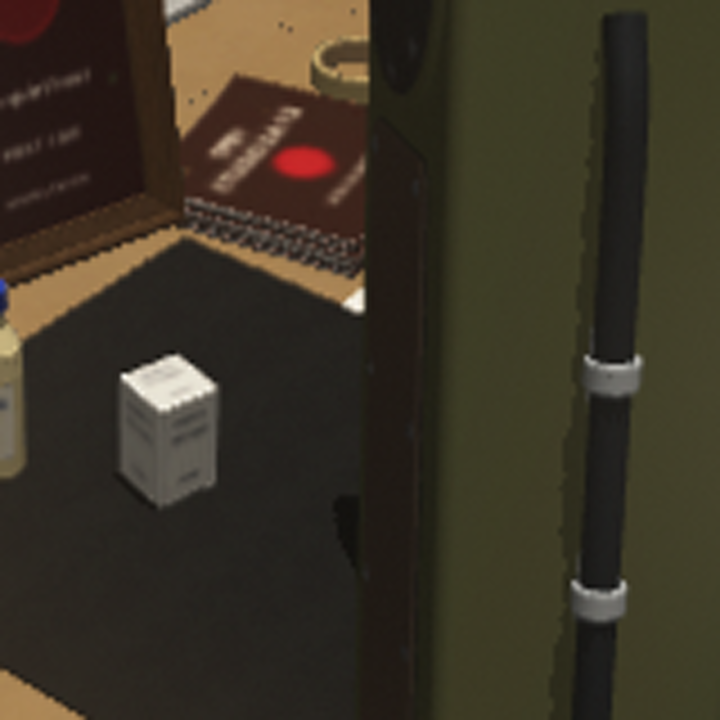

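Emit:
jog_arm(increments=[[1.8, -1.6, 0, -0.16, -0.11, 0, 2.2], [0, 0, 4.4, 0, 0, 0, 2.2], [0, 0, 4.4, 0, 0, 0, 2.2], [0, 0, 4.4, 0, 0, 0, 2.2], [0, 0, 4.2, 0, 0, 0, 2.2], [0, 0, 0, 0, 0, 0, 2.2], [0, 0, 0, 0, 0, 0, 2.2], [0, 0, 0, 0, 0, 0, 2.2]])

```text
clock: 20.08
eef_pos: [425.9, -344.3, 108.2]
eef_rot: [3.138, -0.001, 0.734]
wrist_force: [0.3, -0.7, -2.8]
finger_gap: 25.6
```

```bash
python3 - <<'E'
from plan import *
go([425.5,-343,97],[np.pi,0,.73])
p=cam('top'); save(p,'t15',(310,180,430,280),6)
E
```

```text
clock 20.075 pos [ 425.939 -344.297  108.196] rot [ 3.138 -0.001  0.734] j [-0.747  0.421  1.653  0.     1.064  0.09 ] F [ 0.29  -0.744 -2.764] gap 25.62583372261479
shift before turn cm [ 0.054 -0.13   1.119] dist 11.279262585361558
turn deg [ 0.223 -0.03   0.217] shift after turn [ 0.054 -0.126  1.12 ]
```

View pics/t15.png

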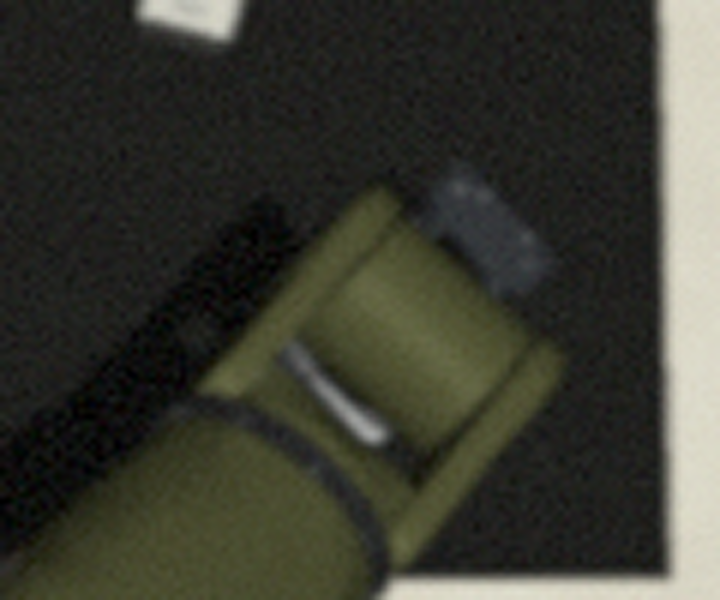

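Emit:
jog_arm(increments=[[0.05, -0.12, 0.3, 0.2, 0, 0, 2.2], [0, 0, 0.3, 0, 0, 0, 2.2], [0, 0, 0.3, 0, 0, 0, 2.2], [0, 0, 0.15, 0, 0, 0, 2.2], [0, 0, 0, 0, 0, 0, 2.2]])

```text
clock: 20.75
eef_pos: [424.7, -342.6, 95.5]
eef_rot: [-3.139, -0.0, 0.733]
wrist_force: [-0.0, -0.0, -2.5]
finger_gap: 25.6
```

Emit:
jog_arm(increments=[[0, 0, 0.08, 0, 0, 0, 2.2], [0, 0, 0, 0, 0, 0, 2.2]])

```text
clock: 21.0
eef_pos: [424.7, -342.7, 94.9]
eef_rot: [-3.139, -0.0, 0.733]
wrist_force: [-1.2, 0.4, -2.5]
finger_gap: 25.6
```

Emit:
jog_arm(increments=[[0, 0, 0.1, 0, 0, 0, 2.2], [0, 0, 0, 0, 0, 0, 2.2]])

```text
clock: 21.25
eef_pos: [424.7, -342.6, 93.9]
eef_rot: [-3.139, -0.0, 0.734]
wrist_force: [-0.6, 1.1, -2.5]
finger_gap: 25.6
```

Emit:
jog_arm(increments=[[0, 0, 0.1, 0, 0, 0, 2.2], [0, 0, 0, 0, 0, 0, 2.2]])

```text
clock: 21.5
eef_pos: [424.8, -342.7, 93.8]
eef_rot: [-3.139, -0.0, 0.734]
wrist_force: [-2.9, 2.7, 8.6]
finger_gap: 25.7
```

Emit:
jog_arm(increments=[[0, 0, -0.05, 0, 0, 0, 2.2], [0, 0, 0, 0, 0, 0, 3.2], [0, 0, 0, 0, 0, 0, 5.5], [0, 0, 0, 0, 0, 0, 5.5], [0, 0, 0, 0, 0, 0, 5.5]])

```text
clock: 22.12
eef_pos: [424.7, -342.6, 93.3]
eef_rot: [-3.139, -0.0, 0.734]
wrist_force: [-1.1, -0.1, -0.3]
finger_gap: 54.6
```

Emit:
jog_arm(increments=[[0, 0, -2.5, 0, 0, 0, 5.5], [0, 0, -4, 0, 0, 0, 5.5], [0, 0, -5, 0, 0, 0, 5.5], [0, 0, -5, 0, 0, 0, 5.5], [-5, -2, -2, 0, 0, 0, 5.5], [-5, -5, 0, 0, 0, 0, 5.5], [0, -6, 0, 0, 0, 0, 5.5], [0, -6, 0, 0, 0, 0, 5.5], [0, -6, 0, 0, 0, 0, 5.5], [0, 0, 0, 0, 0, 0, 5.5], [0, 0, 0, 0, 0, 0, 5.5]])

```text
clock: 23.5
eef_pos: [191.9, -225.1, 279.4]
eef_rot: [-3.14, -0.0, 0.733]
wrist_force: [0.1, -0.2, -0.1]
finger_gap: 55.4
```

```bash
python3 - <<'E'
from plan import *
s=read_state(); print(s['clock'],s['eef_pos'],s['wrist_force'],s['finger_gap'])
p=cam('top'); save(p,'t16'); 
for k in('mallet','mallet_pad'):
  for d in regions_of(p,k):
    v,u=np.nonzero(d['mask']); print(k,d['conf'],len(u),u.mean(),v.mean())
print(proj(p,[[424.7,-342.6,8],[424.7,-342.6,124]]))
p=cam('scene'); save(p,'s16')
E
```

```text
23.5 [ 191.86  -225.105  279.365] [ 0.089 -0.176 -0.074] 55.377410257460525
mallet 0.68 181 248.97237569060775 160.04419889502762
mallet 0.55 134 364.910447761194 234.52985074626866
mallet 0.54 419 365.3436754176611 235.28639618138425
mallet_pad 0.87 330 366.26060606060605 235.34848484848484
mallet_pad 0.59 1012 452.50494071146244 228.52964426877472
[[365.534 235.562]
 [369.063 235.527]]
```

View pics/t16.png

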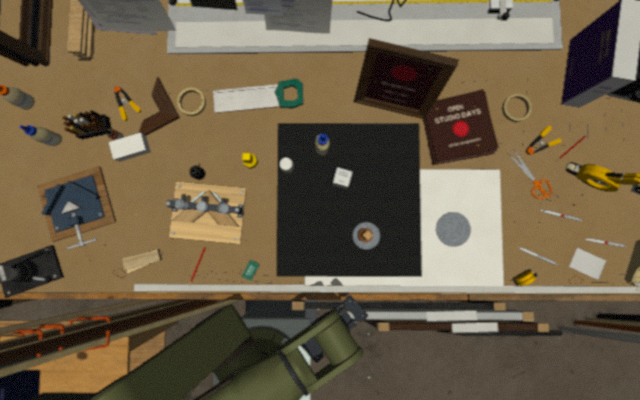

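View pics/s16.png

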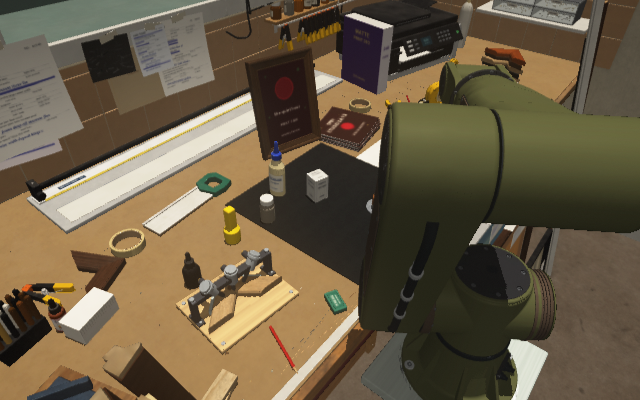

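```bash
python3 - <<'E'
from h import *
p=cam('top'); save(p,'t17',(345,215,388,258),12)
p=cam('scene'); save(p,'s17',(165,235,310,355),5)
E
```

```text
(no output)
```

View pics/t17.png

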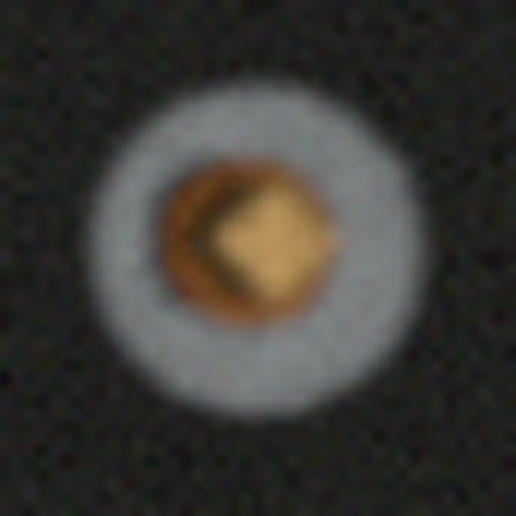

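View pics/s17.png

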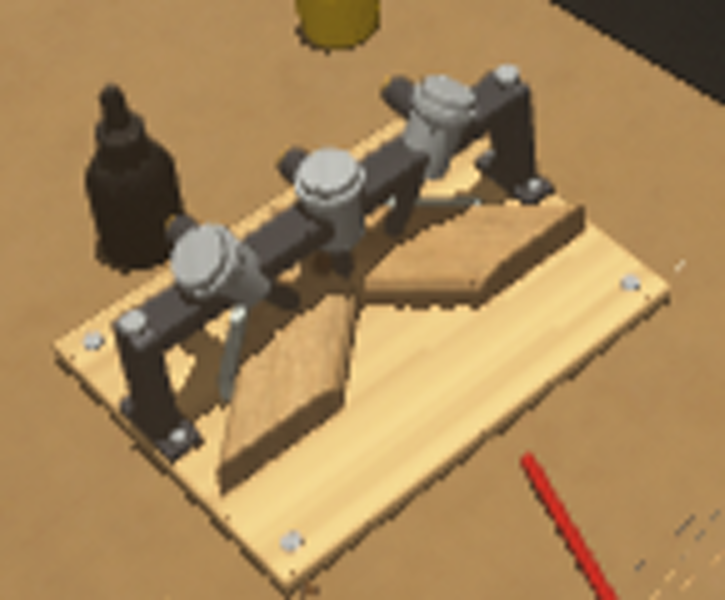

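The mallet stands upright within about 5 mm of the pad's centre, with its head wholly on the pad, and all three pins are down in their bushes.

```bash
python3 -c "
from cell import *
print(sign_off())"
```

```text
the job is handed in; nothing more can be done
None
```

I pinned the corner and handed the job in at about 24 s of the 48 s. I took the orange mallet by its handle and struck the middle pin first. Then I struck the right and left raked pins, with the mallet tilted 32° along each pin's axis. Finally I stood the mallet on the smaller grey pad and let go.

- **Pins:** the last pictures show all three heads gone into their bushes. After each blow the wrist force was back to the mallet's weight, about 2–3 N.
- **Mallet:** it stands released and upright on the pad, about 5 mm from the centre, head wholly on it. This was judged from the top camera only, because the arm blocked the scene camera.
- **Other things in the scene:** the bottles, jar and carton look unmoved in the pictures. The gripper was clear, with wrist force near zero.
- **Disagreements:**
  - I misread the left pin in the first jig fit and corrected it from the overlay.
  - Pose readings scattered by about 1–1.5 mm.
  - On the first move to the pad I overshot by about 24 mm, well above it, and corrected before lowering.
  - The mallet met the pad 1–2 mm lower than I had calculated.

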